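# Show the clay ball to the bench magnifier

### The arm

A 7-joint arm with a two-finger parallel gripper is mounted at the origin on the work surface. World frame = base frame: x ahead of the robot, y to its left, z up, the work surface at z = 0. Lengths are in m, angles in degrees, forces in N, time in s.
With the tool pointing down it reaches from about 0.35 to 0.9 m from the base axis. Payload 8.1 kg.
Tool frame: the origin (TCP) lies between the finger pads, 19 mm behind the fingertips; this is the grasp point; z points along the fingers, y is the line along which they close (so a half turn about z gives the same grasp; the last joint's range is limited). The gripper opens to 92 mm and grips with 3 to 60 N. Pads are 19 mm wide; open, the fingers measure 130 mm over their backs; the gripper's body (75 mm by 190 mm) begins 47 mm behind the grasp point.
Start: joints at [66.83, 24.895, 1.432, 90.138, -0.665, 64.973, -4.303], TCP at [0.186, -0.597, 0.246] pointing down, gripper open.
Joint ranges: [-149.89, 149.89], [-25.12, 119.58], [-72.63, 75.52], [4.76, 147.25], [-75.54, 255.54], [6.69, 114.76], [-157.13, 157.13]. Speed limits (degrees/s): [127.2, 127.2, 172.46, 172.46, 180, 180, 180].

### API

Orientations are given as a 3x3 rotation matrix whose columns are the frame's x, y, z axes.
In Python, from plant import ctrl gives the robot as it stands.
- The arm moves only by the tool step_arm, never from a script. Its arguments are lists of equal length, an entry for each row: "travel": the shift along the tool's x, y, z in units of 40 mm (1.0 is 40 mm), a list of three; "delta_rot": the turn, a rotation vector about the tool's x, y, z in rad, a list of three. A call has exactly 8 rows; each row is the pose to reach, as a shift and turn from the pose commanded when the call began, along the tool's axes at that moment; what a row does not reach only later rows make up. A row lasts 1/8 s, in which the tool goes at most 62.5 mm and 10.7 degrees, less where a joint would pass 70% of its speed; a pose out of reach is approached as far as the arm can. A call with a gripper value outside its range is refused whole. "claw" is the finger opening in mm, from 0 to 91.8, set as the call begins (left out, the last holds). The fingers move at their own pace and stop on an object; "force" is the grip in N (left out, the last holds). Time passes only in rows, so rows that repeat a pose let the fingers close, or fill a call up. It gives the time, the measured TCP pose, the force, the opening and the grip force at its end, in the units of the state.
- ctrl.read_state(): the state, without advancing time (a new reading comes with each control period).
- ctrl.read_camera(name): name is "side" or "top"; returns a dict with "color" (420x560x3 uint8, red, green, blue), "K" (3x3 intrinsics, pixels), "position" and "orientation" of the camera in the world. Camera axes: x right, y down, z forward; pixel columns grow to the right and rows downward; lengths in m; the calibration is good to about 2 mm. A picture is of the moment at which its call begins. There is no depth.
- ctrl.sign_off(): hands the job in; it is judged then, once.
The state is a dict: "time_s": time; "q": joint angles; "joint_vel": joint speeds; "tau": joint torques, N m; "tool_pos": TCP position; "orientation": TCP orientation; "force": force on the tool from outside, world axes, zero at the start; "torque": the same for the moment, N m; "grip_width": opening from 0.0 (shut) to 1.0 (fully open); "gripper_force": force on a finger pad.
Only numpy, scipy, OpenCV 4.12 (cv2) and the standard library are available. Lean on these libraries where they do the work, as an engineer would, in place of code of your own. Each camera call takes 0.05 s, during which the arm holds its last target. There are 200 camera calls.

### The job

Lift the lid off the wooden finds box by its knob and set it down gently, flat and knob up, in the middle of the cork mat. Then lift the small wooden tray out of the box by its upright handle, keeping it level so that the loose clay ball never leaves its shallow pocket, and finish while holding the tray still and level in front of the standing magnifier, on the robot's side of it, with the ball at the height of the middle of the lens, straight in front of it and about 10 cm from the glass. Do not touch the magnifier, and leave the other finds and tools where they lie.

Things in the scene. Friction and masses are not known exactly. Their poses are not given: they have to be found in the camera images.
- box: Fixed open wooden finds box with brass corners, outside 216 x 166 x 76 mm (x, y, z), walls and floor 8 mm thick, standing on the table to the left or the right of the magnifier. Origin at the centre of its underside; z up.
- lid: Loose flat wooden lid on the box rim, 216 x 166 x 8 mm, about 0.22 kg. Origin at the centre of the plate's underside (76 mm up at the start); x along its long side, z up. A lip of 190 x 140 mm below reaches 6 mm into the box with 5 mm of play, so on a flat surface the origin rests 6 mm above it. On top, central, a round knob 28 mm in diameter, 8 to 42 mm above the origin.
- lid_knob (a point): Point on the axis of the lid's knob, 33 mm above the lid's origin (9 mm below the knob's top, 25 mm above the plate): a good height for the TCP.
- mat: Thin cork mat fixed on the table on the other side of the magnifier from the box, 230 x 180 x 4 mm, origin at the centre of its underside; its top is 4 mm above the table.
- tray: Loose light-wood tray on the box floor under the lid, 170 x 105 x 8 mm, about 0.16 kg, 4 to 35 mm from the walls. Origin at its underside's centre; x along its long side, z up. Central handle: a flat upright fin, 50 mm along x, 12 mm thick (y), 8 to 58 mm above the origin. At x = +58 and -58 mm a round pocket: a ring 4 mm tall, 34 mm inside; the ball is in the +x one (away from the robot).
- tray_grip (a point): Point in the middle of the tray's handle, 43 mm above the tray's origin (15 mm below the handle's top): a good place for the TCP. Axes as the tray's.
- tray_pocket (a point): Where the ball's centre is when it lies in the middle of its pocket: x = +58 mm, y = 0, z = +26 mm in the tray's frame.
- ball_center (a point): Centre of the loose fired-clay ball, 36 mm in diameter, about 45 g, lying in the tray's +x pocket. It has about 6 mm of free play to every side and rolls over the ring if the tray tips by about 39 degrees or is jerked.
- ball: The clay ball itself (its axes turn as it rolls; use ball_center for its place).
- lens: Standing magnifier fixed to the table: round steel foot 88 mm in diameter and 14 mm tall, thin post, and an upright round glass in a black ring of 112 mm outside diameter whose centre is 190 mm above the table. Origin at the centre of the foot's underside, z up; its -x axis is horizontal, square to the glass, and points out of the glass to the robot's side.
- lens_center (a point): Centre of the upright glass (4 mm thick), 190 mm above the table. Axes as the magnifier's: -x points straight out of the glass towards the robot's side. The ball belongs 100 mm from here along -x.
- sherd_a: Bystander: flat clay sherd, about 60 x 45 x 18 mm, origin at the centre of its underside.
- sherd_b: Bystander: flat clay sherd, about 50 x 45 x 16 mm, origin at the centre of its underside.
- sherd_c: Bystander: flat clay sherd, about 75 x 55 x 20 mm, origin at the centre of its underside.
- sherd_d: Bystander: flat clay sherd, about 65 x 60 x 18 mm, origin at the centre of its underside.
- cone: Bystander: clay cone standing on its 68 mm wide head, 108 mm tall, origin at the centre of its underside.
- loupe: Bystander: hand magnifier lying flat, 92 mm ring with a 90 mm handle along +x, 12 mm thick, origin at the ring's centre on the table.
- brush: Bystander: small brush lying on the table along its x, under 300 mm long.
Things that resemble listed ones, but are neither listed nor needed, are in the scene too. Of the things that look like the lens, take the one that is farthest to the robot's left at the start.

How it is judged:
By the outcome, as a careful person would: the job done as asked, in the order asked, and still so for the second after the job is handed in, while the arm keeps its last pose, push and grip.
It also fails if it takes over 67 s, if anything falls off the work surface, if the arm or the gripper's body presses on something with over 40 N, if the wrist force passes 120 N, or if a joint passes its speed limit or range.

## Working session

There is one attempt and no reset: what is moved stays moved. The work goes in short steps, Python scripts to look and compute and a tool call to move; the robot and the scene stay as the last step left them, time stands still between calls to the robot, and variables do not carry over. Pictures are saved under pics/ and viewed, at most 10 in all, crops included, and the job is handed in when it is done.

Besides the shell and the picture viewer there is one more tool, called after "Call:" by a JSON object that holds its "name" and its "arguments". step_arm: Moves the arm, as the interface text tells. Its arguments: {"type":"object","properties":{"travel":{"type":"array","items":{"type":"array","items":{"type":"number"}}},"delta_rot":{"type":"array","items":{"type":"array","items":{"type":"number"}}},"claw":{"type":"number"},"force":{"type":"number"}},"required":["travel","delta_rot"]}

```bash
mkdir -p pics; ls
python3 - <<'E'
from plant import ctrl
import cv2,numpy as np
s=ctrl.read_state()
print(s['time_s'],s['tool_pos'],np.round(s['orientation'],3).tolist(),s['grip_width'],s['force'])
for n in('top','side'):
    c=ctrl.read_camera(n);cv2.imwrite(f'pics/{n}0.png',c['color'][:,:,::-1])
    print(n,np.round(c['K'],1).tolist(),c['position'],np.round(c['orientation'],4).tolist())
E
```

```text
pics
0.0 [ 0.18556161 -0.59628055  0.24474011] [[0.955, 0.297, -0.001], [0.297, -0.955, 0.001], [-0.0, -0.002, -1.0]] 1.0034797269160183 [-0.22448379 -0.16060817  0.76656281]
top [[533.5, 0.0, 280.3], [0.0, 533.5, 213.0], [0.0, 0.0, 1.0]] [ 0.24236467 -0.01769658  1.62041796] [[0.0271, -0.9796, 0.1989], [-0.9996, -0.0268, 0.0041], [0.0013, -0.1989, -0.98]]
side [[418.9, 0.0, 271.7], [0.0, 418.9, 216.6], [0.0, 0.0, 1.0]] [0.41885421 0.96121773 0.74980059] [[-0.9893, -0.0894, 0.1156], [-0.1457, 0.5418, -0.8278], [0.0114, -0.8357, -0.549]]
```

View pics/top0.png

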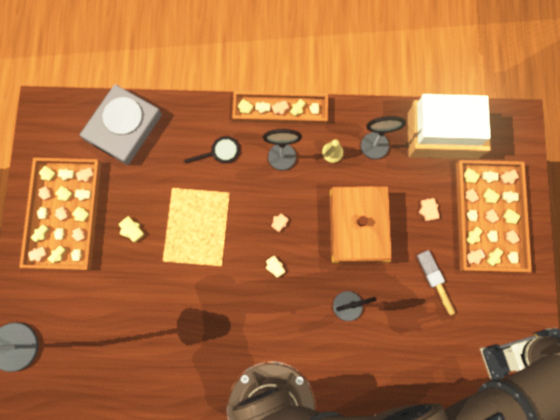

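View pics/side0.png

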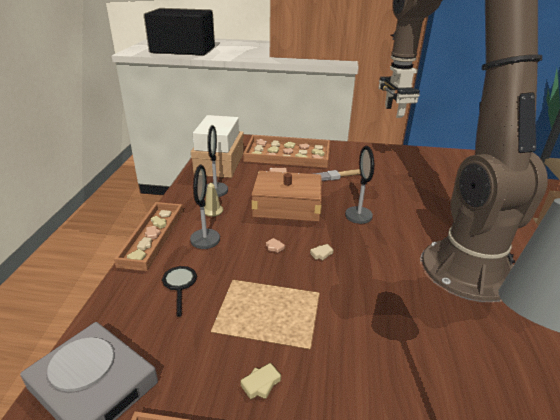

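The top view shows the target lens with its foot at about (282,157) and ring at (282,137). The lidded box is at (360,224) with its knob near (364,221), and the mat is at (197,227). Decoy magnifiers stand at (375,147) and (348,306). I'll measure these next.

```bash
cat > h.py <<'E'
import cv2,numpy as np
from plant import ctrl
def cam(n):
    c=ctrl.read_camera(n);c['R']=np.array(c['orientation']);c['p']=np.array(c['position']);return c
def ray(c,uv):
    d=c['R']@np.linalg.inv(c['K'])@np.array([uv[0],uv[1],1.]);return d/np.linalg.norm(d)
def onz(c,uv,z):
    d=ray(c,uv);return c['p']+d*(z-c['p'][2])/d[2]
def tri(c1,a,c2,b):
    A=np.zeros((3,3));v=np.zeros(3)
    for c,u in((c1,a),(c2,b)):
        d=ray(c,u);P=np.eye(3)-np.outer(d,d);A+=P;v+=P@c['p']
    return np.linalg.solve(A,v)
def proj(c,X):
    x=c['K']@(c['R'].T@(np.array(X)-c['p']));return x[:2]/x[2]
def blobs(m,amin=30):
    n,l,s,ce=cv2.connectedComponentsWithStats(m.astype(np.uint8)*255)
    return [(l==i,s[i],ce[i]) for i in range(1,n) if s[i][4]>=amin]
E
python3 - <<'E'
from h import *
t=cam('top');s=cam('side')
im=t['color'];hsv=cv2.cvtColor(im,cv2.COLOR_RGB2HSV)
print('px mat',hsv[227,197],'lid',hsv[240,345],hsv[200,375],'table',hsv[240,310],'ring',hsv[137,266],im[137,266],'foot',hsv[160,290])
# mat
m=np.zeros(hsv.shape[:2],np.uint8);m[180:275,155:240]=(hsv[180:275,155:240,2]>150)
m=cv2.morphologyEx(m,cv2.MORPH_CLOSE,np.ones((5,5)))
b=max(blobs(m),key=lambda b:b[1][4])
P=np.array([onz(t,p[::-1],.004)[:2] for p in np.argwhere(b[0])],np.float32)
r=cv2.minAreaRect(P);print('mat',r)
# crops
a=cv2.resize(im[115:175,255:315],None,fx=6,fy=6,interpolation=cv2.INTER_CUBIC)
b_=cv2.resize(im[180:270,320:400],None,fx=4,fy=4,interpolation=cv2.INTER_CUBIC)
c_=cv2.resize(s['color'][155:255,180:240],None,fx=6,fy=6,interpolation=cv2.INTER_CUBIC)[:600]
o=np.zeros((600,780,3),np.uint8);o[:360,:360]=a;o[:360,360:680]=b_;
o=np.zeros((600,800,3),np.uint8)
o[:360,:360]=a;o[:360,370:690]=b_
cc=cv2.resize(s['color'][165:220,245:330],None,fx=2.8,fy=2.8);o[370:370+cc.shape[0],:cc.shape[1]]=cc
cc=cv2.resize(s['color'][160:250,185:225],None,fx=2.5,fy=2.5);o[370:370+cc.shape[0],400:400+cc.shape[1]]=cc
cv2.imwrite('pics/crop.png',o[:,:,::-1])
E
```

```text
px mat [ 25 115 255] lid [ 17 164 251] [ 15 172 246] table [ 10 183 155] ring [16 85 69] [69 58 46] foot [ 23  24 127]
mat ((0.5219333171844482, 0.24620716273784637), (0.2974560558795929, 0.2628629207611084), 2.4334464073181152)
```

View pics/crop.png

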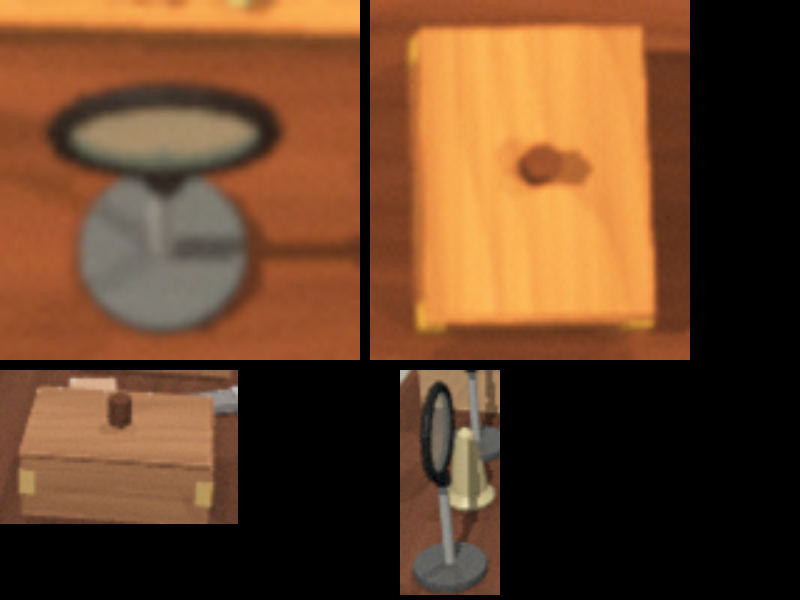

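The top crop shows the ring spanning columns 263 to 302 at row 137 and the foot centred at (282,157). The lid spans about (331–391, 187–261) with its knob at (362,221). Next I'll work these out numerically.

```bash
cat > m.py <<'E'
from h import *
t=cam('top');s=cam('side')
F=8
def up(im,x0,y0,x1,y1):
    return cv2.resize(im[y0:y1,x0:x1],None,fx=F,fy=F,interpolation=cv2.INTER_CUBIC)
def cont(m,x0,y0):
    c=max(cv2.findContours(m.astype(np.uint8),cv2.RETR_EXTERNAL,cv2.CHAIN_APPROX_NONE)[0],key=cv2.contourArea)[:,0].astype(np.float32)
    return (c+.5)/F-.5+[x0,y0]
def W(c,pts,z): return np.array([onz(c,p,z)[:2] for p in pts],np.float32)
# mat
u=cv2.cvtColor(up(t['color'],155,180,240,275),cv2.COLOR_RGB2HSV)
print('mat',cv2.minAreaRect(W(t,cont(cv2.morphologyEx(((u[:,:,2]>190)).astype(np.uint8),cv2.MORPH_OPEN,np.ones((30,30))),155,180),.004)))
# lid
u=cv2.cvtColor(up(t['color'],320,178,402,275),cv2.COLOR_RGB2HSV)
m=cv2.morphologyEx(((u[:,:,2]>195)).astype(np.uint8),cv2.MORPH_OPEN,np.ones((30,30)))
print('lid',cv2.minAreaRect(W(t,cont(m,320,178),.084)))
u=up(t['color'],350,210,378,232)
k=(u[:,:,0]<160)&(np.arange(u.shape[1])[None]<17.6*F)
ck=cont(k,350,210);r=cv2.minEnclosingCircle(W(t,ck,.118));print('knob',r)
# foot
u=cv2.cvtColor(up(t['color'],258,115,308,175),cv2.COLOR_RGB2HSV)
f=(u[:,:,1]<90)&(u[:,:,2]>60);f[:29*F]=0
fc=cont(f,258,115);print('foot',cv2.minEnclosingCircle(W(t,fc,.014)),cv2.fitEllipse(fc.astype(np.float32)))
g=(u[:,:,2]<105);g[31*F:]=0
g=cv2.morphologyEx(g.astype(np.uint8),cv2.MORPH_CLOSE,np.ones((5,5)))
rc=cont(g,258,115);e=cv2.fitEllipse(rc.astype(np.float32));print('ring top',e)
X=onz(t,e[0],.19)
v=proj(t,X+[0,0,.04])-proj(t,X-[0,0,.04]);v/=np.linalg.norm(v);n=np.array([-v[1],v[0]])
d=(rc-e[0])@n;A=rc[d>d.max()-.08].mean(0);B=rc[d<d.min()+.08].mean(0)
# ellipse-based tangent points
a,b=np.array(e[1])/2;th=np.radians(e[2]);E=np.array([[np.cos(th),-np.sin(th)],[np.sin(th),np.cos(th)]])
S=E@np.diag([a*a,b*b])@E.T;o=S@n/np.sqrt(n@S@n)
for p,q in((A,B),(e[0]+o,e[0]-o)):
    p,q=onz(t,p,.19),onz(t,q,.19);w=p-q;print('diam',p,q,np.linalg.norm(w),'normal yaw',np.degrees(np.arctan2(w[1],w[0])),(p+q)/2)
# side ring
u=cv2.cvtColor(up(s['color'],185,158,225,220),cv2.COLOR_RGB2HSV)
g=(u[:,:,2]<60).astype(np.uint8);sc=cont(g,185,158);es=cv2.fitEllipse(cv2.convexHull(sc.astype(np.float32)));print('ring side',es)
print('tri',tri(t,e[0],s,es[0]))
E
python3 m.py
```

```text
mat ((0.5225070714950562, 0.2469320446252823), (0.18677154183387756, 0.23735833168029785), 86.7178726196289)
lid ((0.5309758186340332, -0.2453707754611969), (0.2235470563173294, 0.17321297526359558), 1.8699851036071777)
knob ((0.5291984677314758, -0.24422742426395416), 0.013151641935110092)
foot ((0.7517138719558716, -0.01077912375330925), 0.045564208179712296) ((281.6889343261719, 156.59832763671875), (26.03909683227539, 27.864734649658203), 91.86092376708984)
ring top ((281.8437805175781, 136.79151916503906), (16.49228286743164, 38.68122863769531), 88.4557113647461)
diam [ 0.75409992 -0.06506379  0.19      ] [0.74994206 0.04546288 0.19      ] 0.11060485704821896 normal yaw -87.84562539632013 [ 0.75202099 -0.00980045  0.19      ]
diam [ 0.75435909 -0.06468073  0.19      ] [0.7490919  0.04417508 0.19      ] 0.10898316357361192 normal yaw -87.2297972976135 [ 0.75172549 -0.01025283  0.19      ]
ring side ((200.02069091796875, 186.19354248046875), (14.22338581085205, 42.98930740356445), 179.32435607910156)
tri [ 0.75437467 -0.01013966  0.18418371]
```

```bash
cat >> h.py <<'E'
from scipy.spatial.transform import Rotation as Ro
def go(pos,yaw,show=True):
    s=ctrl.read_state();R=np.array(s['orientation']);p=np.array(s['tool_pos'])
    c,n=np.cos(np.radians(yaw)),np.sin(np.radians(yaw));T=np.array([[c,n,0],[n,-c,0],[0,0,-1.]])
    print('t',s['time_s'],'p',np.round(p,4),'travel',np.round(R.T@(np.array(pos)-p)/.04,3),'rot',np.round(Ro.from_matrix(R.T@T).as_rotvec(),4),'F',np.round(s['force'],1),'w',round(s['grip_width']*91.8,1),'gf',s['gripper_force'])
E
python3 - <<'E'
from h import *
t=cam('top');print('decoy',onz(t,(346,307),.014),onz(t,(340,309),.19),onz(t,(375,300),.19),'cone',onz(t,(333,155),0.0))
go([.530,-.245,.32],2)
E
```

```text
decoy [ 0.28914581 -0.21366308  0.014     ] [ 0.2783879 -0.17637    0.19     ] [ 0.30437612 -0.26894828  0.19      ] cone [ 0.76322107 -0.17294966  0.        ]
t 0.35 p [ 0.1857 -0.5967  0.2453] travel [10.831 -5.838 -1.865] rot [-3.000e-04  1.000e-04  2.668e-01] F [-0.7  0.5 -0.2] w 92.0 gf 0.0
```

Call:
{"name": "step_arm", "arguments": {"travel": [[0.1, 0, -0.3], [0.4, -0.2, -0.9], [1, -0.5, -1.5], [1.8, -1, -1.85], [2.8, -1.5, -1.85], [3.9, -2.1, -1.85], [5, -2.7, -1.85], [6.1, -3.3, -1.85]], "delta_rot": [[0, 0, 0.02], [0, 0, 0.05], [0, 0, 0.09], [0, 0, 0.13], [0, 0, 0.17], [0, 0, 0.21], [0, 0, 0.24], [0, 0, 0.267]], "claw": 70}}

```text
time_s: 1.35
tool_pos: [0.3809, -0.3969, 0.3207]
orientation: [[0.999, 0.033, 0.001], [0.033, -0.999, -0.001], [0.001, 0.001, -1.0]]
force: [0.7, -0.4, 0.1]
grip_width: 0.759
gripper_force: 0.0
```

Run:
```python
from h import *
go([.530,-.245,.32],2)
```

```text
t 1.35 p [ 0.3809 -0.3969  0.3207] travel [ 3.851 -3.671  0.018] rot [ 0.001  -0.0012 -0.0018] F [ 0.7 -0.4  0.1] w 69.7 gf 0.0
```

Call:
{"name": "step_arm", "arguments": {"travel": [[0.9, -0.85, 0], [1.8, -1.7, 0], [2.6, -2.45, 0], [3.2, -3.05, 0], [3.6, -3.45, 0], [3.85, -3.67, 0], [3.85, -3.67, 0], [3.85, -3.67, 0]], "delta_rot": [[0, 0, 0], [0, 0, 0], [0, 0, 0], [0, 0, 0], [0, 0, 0], [0, 0, 0], [0, 0, 0], [0, 0, 0]]}}

```text
time_s: 2.35
tool_pos: [0.5276, -0.2473, 0.3197]
orientation: [[0.999, 0.033, -0.0], [0.033, -0.999, -0.001], [-0.0, 0.001, -1.0]]
force: [-0.2, 0.4, -0.2]
grip_width: 0.764
gripper_force: 0.0
```

Run:
```python
from h import *
go([.530,-.245,.109],2)
s=cam('side');t=cam('top')
# knob from side: dark region near expected
for n,c in(('side',s),('top',t)):
    print(n,proj(c,[.53,-.245,.118]),proj(c,[.53,-.245,.084]))
o=np.zeros((420,800,3),np.uint8)
o[:,:400]=cv2.resize(s['color'][100:240,220:353],(400,420));o[:,400:]=cv2.resize(t['color'][150:290,290:423],(400,420))
cv2.imwrite('pics/b.png',o[:,:,::-1])
```

```text
t 2.35 p [ 0.5276 -0.2473  0.3197] travel [ 0.062 -0.06   5.268] rot [ 0.0007  0.0003 -0.0019] F [-0.2  0.4 -0.2] w 70.1 gf 0.0
side [289.77389284 174.82876107] [289.41155431 184.04008345]
top [361.58494089 221.0604349 ] [359.83483748 223.19784859]
```

View pics/b.png

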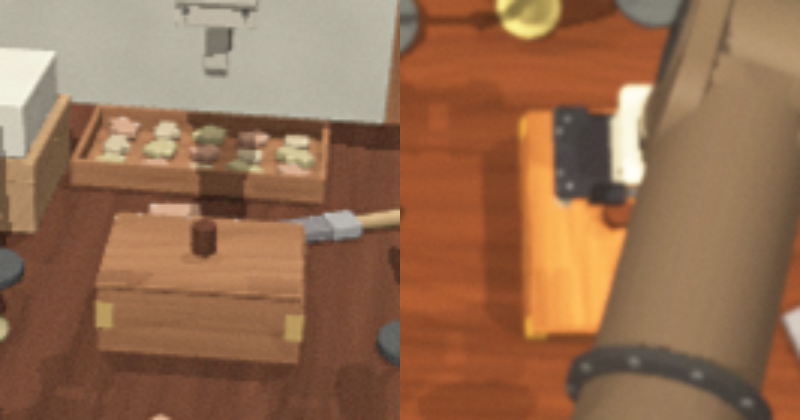

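The side crop shows the knob's top at about (288,174), in line below the gripper. I'll refine the knob position from both views.

Run:
```python
from h import *
t=cam('top');s=cam('side')
im=s['color'];F=8
u=cv2.resize(im[168:190,278:300],None,fx=F,fy=F,interpolation=cv2.INTER_CUBIC)
m=(u[:,:,0]<(u[:,:,0].min()/2+np.median(u[:,:,0])/2)).astype(np.uint8)
b=max(blobs(m),key=lambda b:b[1][4]);x,y,w,h,_=b[1]
p=np.array([x+w/2,y])/F-.5+[278,168];q=np.array(b[2])/F-.5+[278,168];print('bbox',x/F+277.5,w/F,y/F+167.5,h/F,'cent',q,proj(s,[.53,-.245,.101]))
u=cv2.resize(cv2.imread('pics/top0.png')[210:232,350:378],None,fx=F,fy=F,interpolation=cv2.INTER_CUBIC)[:,:,2]
k=(u<160)&(np.arange(u.shape[1])[None]<15.5*F)
b=max(blobs(k),key=lambda b:b[1][4]);kt=np.array(b[2])/F-.5+[350,210]
X=tri(t,kt,s,q);print('tri',X,'reproj',proj(t,X)-kt,proj(s,X)-q)
go([.530,-.245,.109],2)
```

```text
bbox 283.25 8.25 172.75 12.75 cent [287.32257615 179.23388744] [289.5914871  179.46585584]
tri [ 0.53393027 -0.24427211  0.10091557] reproj [ 0.03503006 -1.21496537] [1.04640115 0.26403208]
t 2.55 p [ 0.5278 -0.247   0.3196] travel [ 0.057 -0.05   5.266] rot [ 0.0003  0.0001 -0.0017] F [ 0.4 -0.9  0.5] w 70.0 gf 0.0
```

Call:
{"name": "step_arm", "arguments": {"travel": [[0.03, 0, 0.3], [0.1, -0.03, 1], [0.13, -0.05, 1.8], [0.13, -0.05, 2.6], [0.13, -0.05, 3.3], [0.13, -0.05, 3.9], [0.13, -0.05, 4.3], [0.13, -0.05, 4.5]], "delta_rot": [[0, 0, 0], [0, 0, 0], [0, 0, 0], [0, 0, 0], [0, 0, 0], [0, 0, 0], [0, 0, 0], [0, 0, 0]]}}

```text
time_s: 3.55
tool_pos: [0.533, -0.2439, 0.1385]
orientation: [[0.999, 0.035, -0.001], [0.035, -0.999, 0.0], [-0.001, -0.0, -1.0]]
force: [0.3, 0.1, 0.9]
grip_width: 0.763
gripper_force: 0.0
```

Run:
```python
from h import *
go([.533,-.245,.109],2)
s=cam('side')
cv2.imwrite('pics/c.png',cv2.resize(s['color'][120:230,230:350],(800,600)[:2] if 0 else (600,550))[:,:,::-1])
```

```text
t 3.55 p [ 0.533  -0.2439  0.1385] travel [-0.001  0.027  0.737] rot [-0.0004  0.0011 -0.0002] F [0.3 0.1 0.9] w 70.0 gf 0.0
```

View pics/c.png

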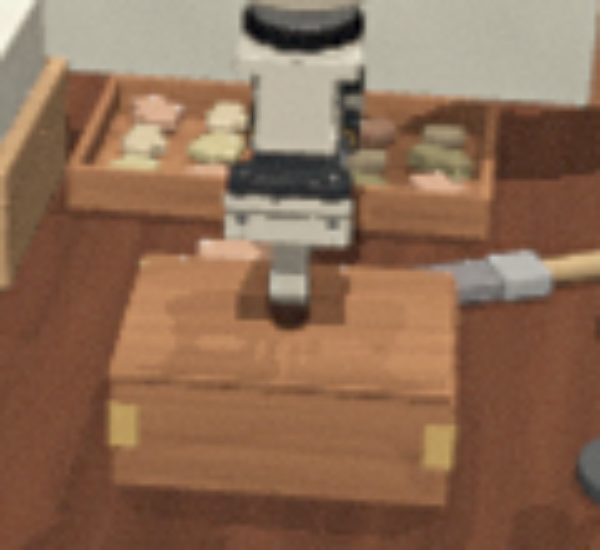

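The near finger (about 290,290) is centred over the knob (290,312). I'll descend and grip.

Call:
{"name": "step_arm", "arguments": {"travel": [[0, 0.03, 0.1], [0, 0.03, 0.25], [0, 0.03, 0.4], [0, 0.03, 0.55], [0, 0.03, 0.66], [0, 0.03, 0.73], [0, 0.03, 0.73], [0, 0.03, 0.73]], "delta_rot": [[0, 0, 0], [0, 0, 0], [0, 0, 0], [0, 0, 0], [0, 0, 0], [0, 0, 0], [0, 0, 0], [0, 0, 0]]}}

```text
time_s: 4.6
tool_pos: [0.5336, -0.2452, 0.1105]
orientation: [[0.999, 0.035, 0.0], [0.035, -0.999, -0.0], [0.0, 0.0, -1.0]]
force: [-0.5, 0.2, -0.6]
grip_width: 0.761
gripper_force: 0.0
```

Call:
{"name": "step_arm", "arguments": {"travel": [[0, 0, 0], [0, 0, 0], [0, 0, 0], [0, 0, 0], [0, 0, 0], [0, 0, 0], [0, 0, 0], [0, 0, 0]], "delta_rot": [[0, 0, 0], [0, 0, 0], [0, 0, 0], [0, 0, 0], [0, 0, 0], [0, 0, 0], [0, 0, 0], [0, 0, 0]], "claw": 15, "force": 30}}

```text
time_s: 5.6
tool_pos: [0.5335, -0.2453, 0.1103]
orientation: [[0.999, 0.035, 0.0], [0.035, -0.999, -0.0], [0.0, 0.0, -1.0]]
force: [-0.9, -1.5, 0.7]
grip_width: 0.303
gripper_force: 30.0
```

Run:
```python
from h import *
go([.533,-.245,.20],2)
```

```text
t 5.6 p [ 0.5335 -0.2453  0.1103] travel [-0.012 -0.009 -2.241] rot [ 0.0002 -0.0001 -0.0004] F [-0.9 -1.5  0.7] w 27.8 gf 30.00003844499588
```

Gripped at 27.8 mm, which matches the 28 mm knob. Lifting straight up.

Call:
{"name": "step_arm", "arguments": {"travel": [[0, 0, -0.1], [0, 0, -0.3], [0, 0, -0.6], [0, 0, -1], [0, 0, -1.4], [0, 0, -1.8], [0, 0, -2.1], [0, 0, -2.25]], "delta_rot": [[0, 0, 0], [0, 0, 0], [0, 0, 0], [0, 0, 0], [0, 0, 0], [0, 0, 0], [0, 0, 0], [0, 0, 0]]}}

```text
time_s: 6.6
tool_pos: [0.5337, -0.2453, 0.2013]
orientation: [[0.999, 0.035, 0.001], [0.035, -0.999, -0.0], [0.001, 0.0, -1.0]]
force: [0.4, -0.7, -2.5]
grip_width: 0.296
gripper_force: 30.0
```

Run:
```python
from h import *
go([.524,.247,.20],-3.3)
```

```text
t 6.6 p [ 0.5337 -0.2453  0.2013] travel [  0.185 -12.308   0.028] rot [ 0.0004 -0.0009  0.0923] F [ 0.4 -0.7 -2.5] w 27.1 gf 29.999585151672363
```

Call:
{"name": "step_arm", "arguments": {"travel": [[0, -0.2, 0], [0, -0.7, 0], [0, -1.4, 0], [0, -2.2, 0], [0, -3.1, 0], [0, -4, 0], [0, -4.9, 0], [0, -5.8, 0]], "delta_rot": [[0, 0, 0], [0, 0, 0], [0, 0, 0.01], [0, 0, 0.02], [0, 0, 0.03], [0, 0, 0.04], [0, 0, 0.05], [0, 0, 0.06]]}}

```text
time_s: 7.6
tool_pos: [0.5244, -0.0105, 0.1998]
orientation: [[1.0, -0.024, -0.001], [-0.024, -1.0, 0.0], [-0.001, -0.0, -1.0]]
force: [0.4, 0.5, -2.4]
grip_width: 0.301
gripper_force: 30.0
```

Run:
```python
from h import *
go([.525,.247,.20],-3.3)
```

```text
t 7.6 p [ 0.5244 -0.0105  0.1998] travel [-1.390e-01 -6.436e+00 -1.000e-03] rot [-0.0004  0.0011  0.0336] F [ 0.4  0.5 -2.4] w 27.7 gf 29.998679459095
```

Call:
{"name": "step_arm", "arguments": {"travel": [[0, -1, 0], [0, -2, 0], [-0.05, -3, 0], [-0.1, -4, 0], [-0.14, -4.9, 0], [-0.14, -5.7, 0], [-0.14, -6.2, 0], [-0.14, -6.44, 0]], "delta_rot": [[0, 0, 0.01], [0, 0, 0.02], [0, 0, 0.03], [0, 0, 0.033], [0, 0, 0.033], [0, 0, 0.033], [0, 0, 0.033], [0, 0, 0.033]]}}

```text
time_s: 8.6
tool_pos: [0.5255, 0.2457, 0.2]
orientation: [[0.998, -0.056, -0.001], [-0.056, -0.998, -0.0], [-0.001, 0.0, -1.0]]
force: [-0.4, -0.3, -1.6]
grip_width: 0.298
gripper_force: 30.0
```

Run:
```python
from h import *
go([.525,.247,.046],-3.3)
s=cam('side');t=cam('top')
o=np.zeros((560,800,3),np.uint8)
o[:,:400]=cv2.resize(s['color'][160:370,190:340],(400,560));o[:,400:]=cv2.resize(t['color'][100:310,250:400],(400,560))
cv2.imwrite('pics/d.png',o[:,:,::-1]);cv2.imwrite('pics/top1.png',t['color'][:,:,::-1]);cv2.imwrite('pics/side1.png',s['color'][:,:,::-1])
```

```text
t 8.6 p [0.5255 0.2457 0.2   ] travel [-0.012 -0.033  3.849] rot [0.0002 0.0008 0.0011] F [-0.4 -0.3 -1.6] w 27.4 gf 29.99939650297165
```

View pics/d.png

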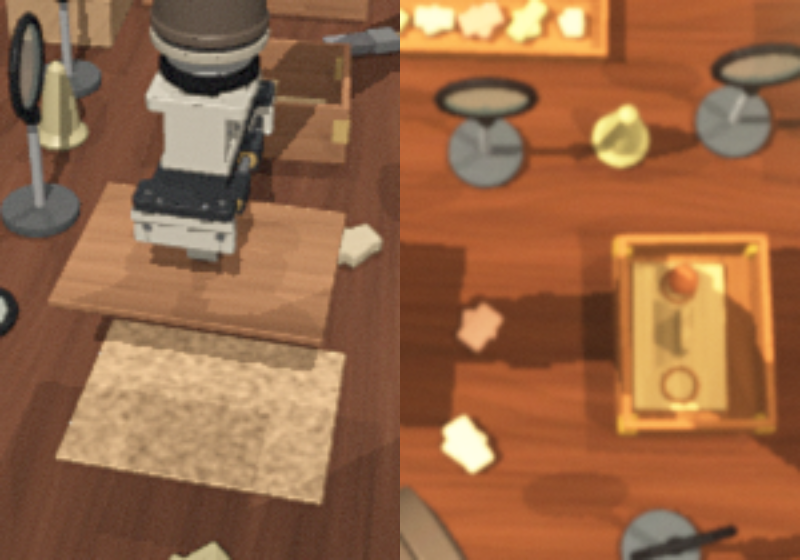

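The lid hangs level over the mat. In the opened box the tray is visible, with the ball in its far pocket. Lowering the lid.

Call:
{"name": "step_arm", "arguments": {"travel": [[0, -0.03, 0.3], [-0.01, -0.03, 0.8], [-0.01, -0.03, 1.5], [-0.01, -0.03, 2.2], [-0.01, -0.03, 2.8], [-0.01, -0.03, 3.3], [-0.01, -0.03, 3.55], [-0.01, -0.03, 3.7]], "delta_rot": [[0, 0, 0], [0, 0, 0], [0, 0, 0], [0, 0, 0], [0, 0, 0], [0, 0, 0], [0, 0, 0], [0, 0, 0]]}}

```text
time_s: 9.7
tool_pos: [0.5261, 0.2448, 0.0518]
orientation: [[0.998, -0.059, -0.0], [-0.059, -0.998, -0.001], [-0.0, 0.001, -1.0]]
force: [-0.6, 0.4, -1.9]
grip_width: 0.299
gripper_force: 30.0
```

Run:
```python
from h import *
go([.525,.247,.0443],-3.3)
exec(open('m.py').read().split('# mat')[0].split('\n',1)[1].replace("t=cam('top');s=cam('side')","s=cam('side')"))
c=s
# mat/lid as seen from side: tray geometry from saved pictures
im=cv2.imread('pics/top1.png')[:,:,::-1].copy();t=cam('top')
u=cv2.cvtColor(up(im,332,192,386,258),cv2.COLOR_RGB2HSV)
# ball: orange-red on pale tray ; tray: low saturation
tr=((u[:,:,1]<135)&(u[:,:,2]>165)).astype(np.uint8);tr=cv2.morphologyEx(tr,cv2.MORPH_CLOSE,np.ones((60,60)))
tr=cv2.morphologyEx(tr,cv2.MORPH_OPEN,np.ones((40,40)))
w=W(t,cont(tr,332,192),.016);print('tray',cv2.minAreaRect(w),w.min(0),w.max(0))
print('hsv ball',u[13*8,23*8],'tray',u[15*8,15*8],u[50*8,30*8],'wall',u[30*8,5*8])
cv2.imwrite('pics/u.png',np.hstack([up(im,332,192,386,258)[:,:,::-1],cv2.cvtColor(tr*255,cv2.COLOR_GRAY2BGR)])[:600,:800])
```

```text
t 9.7 p [0.5261 0.2448 0.0518] travel [-0.03  -0.054  0.187] rot [ 0.0005  0.0004 -0.0016] F [-0.6  0.4 -1.9] w 27.5 gf 29.999636113643646Traceback (most recent call last):
  File "<stdin>", line 11, in <module>
  File "<string>", line 6, in cont
ValueError: max() iterable argument is empty
```

Call:
{"name": "step_arm", "arguments": {"travel": [[-0.02, -0.05, 0.03], [-0.02, -0.05, 0.06], [-0.02, -0.05, 0.09], [-0.02, -0.05, 0.12], [-0.02, -0.05, 0.15], [-0.02, -0.05, 0.18], [-0.02, -0.05, 0.2], [-0.02, -0.05, 0.2]], "delta_rot": [[0, 0, 0], [0, 0, 0], [0, 0, 0], [0, 0, 0], [0, 0, 0], [0, 0, 0], [0, 0, 0], [0, 0, 0]]}}

```text
time_s: 10.8
tool_pos: [0.5253, 0.2476, 0.0444]
orientation: [[0.998, -0.058, -0.0], [-0.058, -0.998, -0.0], [-0.0, 0.0, -1.0]]
force: [-0.6, -0.5, -2.1]
grip_width: 0.298
gripper_force: 30.0
```

Run:
```python
from h import *
go([.525,.247,.0443],-3.3)
im=cv2.imread('pics/top1.png')[192:258,332:386]
u=cv2.resize(im,None,fx=8,fy=8,interpolation=cv2.INTER_CUBIC)
h=cv2.cvtColor(u,cv2.COLOR_BGR2HSV);print(h[40::40,40::40].tolist())
s=cam('side');o=np.zeros((528,800,3),np.uint8);o[:,:432]=u
c=cv2.resize(s['color'][250:370,190:340][:,:,::-1],(368,294));o[:294,432:]=c
cv2.imwrite('pics/u.png',o)
```

```text
t 10.8 p [0.5253 0.2476 0.0444] travel [-0.007  0.014  0.002] rot [ 0.0001  0.     -0.0007] F [-0.6 -0.5 -2.1] w 27.4 gf 29.999855160713196
[[[14, 179, 164], [12, 176, 164], [12, 178, 176], [16, 172, 247], [14, 172, 242], [14, 174, 240], [14, 177, 236], [13, 178, 225], [13, 178, 224], [15, 183, 183]], [[15, 165, 172], [20, 141, 235], [17, 151, 191], [11, 182, 158], [15, 170, 253], [18, 147, 234], [28, 95, 255], [14, 172, 200], [14, 177, 232], [13, 179, 204]], [[15, 163, 171], [20, 141, 235], [17, 154, 177], [10, 183, 155], [11, 184, 216], [16, 158, 227], [22, 132, 246], [16, 161, 218], [14, 174, 234], [12, 179, 205]], [[15, 163, 172], [19, 142, 233], [18, 147, 215], [15, 165, 186], [14, 169, 181], [19, 143, 232], [20, 141, 235], [14, 165, 173], [13, 176, 233], [13, 181, 202]], [[15, 163, 172], [19, 143, 232], [18, 150, 185], [17, 147, 196], [19, 144, 233], [19, 141, 231], [19, 140, 235], [16, 161, 193], [11, 177, 137], [12, 179, 189]], [[15, 165, 170], [19, 142, 232], [18, 150, 163], [17, 148, 162], [18, 145, 229], [19, 142, 233], [19, 142, 233], [16, 161, 185], [12, 177, 138], [12, 
[... 445 characters left out ...]
0], [16, 157, 195], [12, 178, 142], [12, 175, 127]], [[15, 169, 186], [19, 144, 230], [18, 150, 221], [19, 141, 234], [19, 143, 228], [17, 155, 219], [18, 144, 229], [16, 159, 193], [12, 177, 137], [12, 180, 132]], [[14, 169, 187], [19, 145, 231], [18, 148, 220], [19, 143, 233], [18, 145, 228], [16, 159, 218], [18, 145, 227], [16, 156, 199], [12, 178, 132], [12, 179, 135]], [[14, 170, 212], [19, 146, 227], [18, 146, 226], [23, 124, 252], [22, 134, 248], [21, 138, 239], [18, 148, 225], [17, 155, 202], [12, 181, 134], [12, 175, 134]], [[18, 172, 244], [13, 179, 209], [13, 181, 208], [13, 180, 215], [15, 170, 246], [13, 177, 225], [13, 176, 227], [12, 182, 171], [12, 179, 164], [13, 179, 164]]]
```

View pics/u.png

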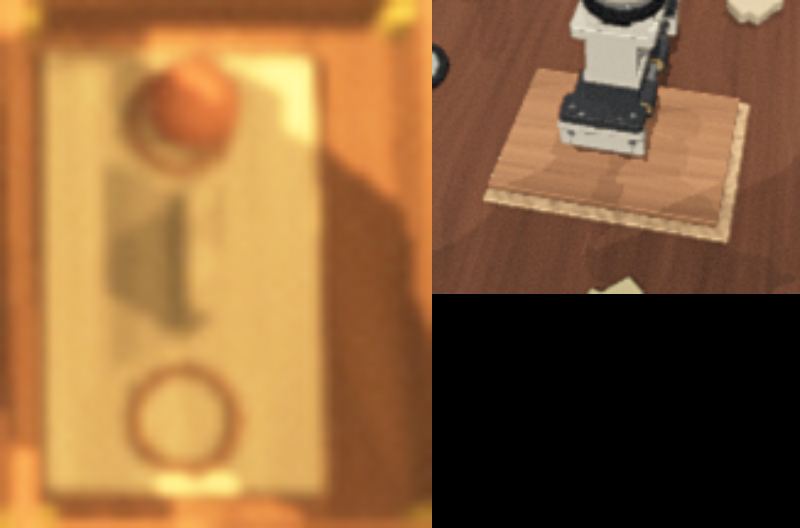

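The side view shows the lid centred over the mat, but the force (−2.1 N) says it hasn't touched yet. I'll lower it a little more.

Call:
{"name": "step_arm", "arguments": {"travel": [[0, 0, 0.01], [0, 0, 0.02], [0, 0, 0.03], [0, 0, 0.04], [0, 0, 0.05], [0, 0, 0.05], [0, 0, 0.05], [0, 0, 0.05]], "delta_rot": [[0, 0, 0], [0, 0, 0], [0, 0, 0], [0, 0, 0], [0, 0, 0], [0, 0, 0], [0, 0, 0], [0, 0, 0]]}}

```text
time_s: 11.85
tool_pos: [0.5253, 0.2475, 0.0442]
orientation: [[0.998, -0.058, 0.001], [-0.058, -0.998, -0.0], [0.001, 0.0, -1.0]]
force: [-7.0, -4.3, 22.3]
grip_width: 0.295
gripper_force: 30.0
```

Contact. I'll take most of the push off, then open.

Call:
{"name": "step_arm", "arguments": {"travel": [[0, 0, -0.01], [0, 0, -0.02], [0, 0, -0.03], [0, 0, -0.04], [0, 0, -0.04], [0, 0, -0.04], [0, 0, -0.04], [0, 0, -0.04]], "delta_rot": [[0, 0, 0], [0, 0, 0], [0, 0, 0], [0, 0, 0], [0, 0, 0], [0, 0, 0], [0, 0, 0], [0, 0, 0]]}}

```text
time_s: 12.85
tool_pos: [0.5253, 0.2475, 0.0443]
orientation: [[0.998, -0.058, 0.0], [-0.058, -0.998, -0.0], [0.0, 0.0, -1.0]]
force: [-2.6, -1.8, 7.1]
grip_width: 0.297
gripper_force: 30.0
```

Call:
{"name": "step_arm", "arguments": {"travel": [[0, 0, 0], [0, 0, 0], [0, 0, 0], [0, 0, 0], [0, 0, 0], [0, 0, 0], [0, 0, 0], [0, 0, 0]], "delta_rot": [[0, 0, 0], [0, 0, 0], [0, 0, 0], [0, 0, 0], [0, 0, 0], [0, 0, 0], [0, 0, 0], [0, 0, 0]], "claw": 60}}

```text
time_s: 13.85
tool_pos: [0.5254, 0.2476, 0.0439]
orientation: [[0.998, -0.058, 0.0], [-0.058, -0.998, -0.0], [0.0, 0.0, -1.0]]
force: [0.1, -0.0, 0.6]
grip_width: 0.654
gripper_force: 0.0
```

Call:
{"name": "step_arm", "arguments": {"travel": [[0, 0, -0.2], [0, 0, -0.6], [0, 0, -1.2], [0, 0, -2], [0, 0, -3], [0, 0, -4], [0, 0, -4.6], [0, 0, -5]], "delta_rot": [[0, 0, 0], [0, 0, 0], [0, 0, 0], [0, 0, 0], [0, 0, 0], [0, 0, 0], [0, 0, 0], [0, 0, 0]]}}

```text
time_s: 14.85
tool_pos: [0.5256, 0.2478, 0.2464]
orientation: [[0.998, -0.058, 0.002], [-0.058, -0.998, 0.001], [0.002, -0.001, -1.0]]
force: [-0.6, 0.0, -0.5]
grip_width: 0.653
gripper_force: 0.0
```

```bash
cat > n.py <<'E'
from h import *
F=8
def up(im,x0,y0,x1,y1): return cv2.resize(im[y0:y1,x0:x1],None,fx=F,fy=F,interpolation=cv2.INTER_CUBIC)
def cont(m,x0,y0):
    c=max(cv2.findContours(m.astype(np.uint8),cv2.RETR_EXTERNAL,cv2.CHAIN_APPROX_NONE)[0],key=cv2.contourArea)[:,0].astype(np.float32)
    return (c+.5)/F-.5+[x0,y0]
def W(c,pts,z): return np.array([onz(c,p,z)[:2] for p in pts],np.float32)
E
python3 - <<'E'
from n import *
t=cam('top');im=cv2.imread('pics/top1.png')[:,:,::-1].copy()
# four plate corners read off the 8x crop (origin 332,192), plate top z=.016
C=[(47,55),(312,58),(326,490),(52,490)]
w=np.array([onz(t,(np.array(p)+.5)/F-.5+[332,192],.016)[:2] for p in C]);print(np.round(w,4).tolist(),'ctr',w.mean(0))
print('sizes',[round(float(np.linalg.norm(w[i]-w[(i+1)%4])),4) for i in range(4)])
ax=(w[0]-w[3])+(w[1]-w[2]);print('yaw',np.degrees(np.arctan2(ax[1],ax[0])))
for nm,p,z in(('ring -x',(184,417),.018),('ball',(195,104),.034+.008)):print(nm,onz(t,(np.array(p)+.5)/F-.5+[332,192],z))
go([.525,-.245,.26],0)
# lid now vs mat
u=cv2.cvtColor(up(t['color'],155,180,240,275),cv2.COLOR_RGB2HSV);print(u[::60,::60,1].tolist())
cv2.imwrite('pics/top2.png',t['color'][:,:,::-1])
E
```

```text
[[0.6185, -0.1861], [0.6202, -0.2884], [0.4527, -0.2925], [0.4499, -0.189]] ctr [ 0.53532471 -0.23901581]
sizes [0.1022, 0.1675, 0.1036, 0.1687]
yaw 1.2016437888374154
ring -x [ 0.47878455 -0.23862823  0.018     ]
ball [ 0.59494638 -0.23955745  0.042     ]
t 14.9 p [0.5261 0.2482 0.2477] travel [ 0.691 12.309 -0.331] rot [-0.002  -0.0037 -0.0582] F [0.4 0.3 1.8] w 60.0 gf 0.0
[[104, 101, 102, 106, 168, 179, 178, 177, 181, 180, 179, 179], [105, 106, 103, 102, 103, 183, 180, 185, 182, 182, 183, 181], [106, 103, 105, 102, 102, 105, 31, 29, 154, 169, 168, 182], [102, 99, 104, 101, 103, 111, 59, 25, 172, 169, 176, 182], [107, 102, 103, 105, 102, 102, 104, 26, 170, 165, 182, 184], [102, 107, 103, 104, 106, 104, 102, 103, 166, 171, 182, 183], [108, 106, 102, 103, 105, 102, 102, 109, 171, 170, 182, 181], [175, 108, 106, 103, 102, 102, 78, 48, 46, 115, 180, 185], [183, 110, 104, 101, 97, 38, 41, 91, 106, 95, 111, 181], [183, 178, 104, 101, 45, 103, 107, 104, 104, 107, 58, 180], [179, 172, 153, 43, 102, 104, 104, 107, 106, 102, 105, 177], [178, 178, 165, 40, 104, 106, 105, 87, 25, 100, 103, 178], [181, 182, 175, 49, 107, 105, 21, 3, 7, 99, 100, 119]]
```

Call:
{"name": "step_arm", "arguments": {"travel": [[0, 0.2, 0], [0.1, 0.8, 0], [0.2, 1.6, 0], [0.3, 2.6, 0], [0.4, 3.6, 0], [0.5, 4.7, 0], [0.6, 5.8, 0], [0.7, 6.9, 0]], "delta_rot": [[0, 0, 0], [0, 0, 0], [0, 0, -0.02], [0, 0, -0.03], [0, 0, -0.04], [0, 0, -0.05], [0, 0, -0.06], [0, 0, -0.07]], "claw": 44}}

```text
time_s: 15.9
tool_pos: [0.5361, -0.0317, 0.2425]
orientation: [[1.0, 0.012, -0.003], [0.012, -1.0, -0.0], [-0.003, 0.0, -1.0]]
force: [0.1, -0.3, 0.1]
grip_width: 0.48
gripper_force: 0.0
```

Run:
```python
from h import *
go([.545,-.239,.25],1.5)
```

```text
t 15.9 p [ 0.5361 -0.0317  0.2425] travel [ 0.163  5.185 -0.187] rot [ 0.0002  0.0025 -0.0146] F [ 0.1 -0.3  0.1] w 44.0 gf 0.0
```

Call:
{"name": "step_arm", "arguments": {"travel": [[0, 1, 0], [0.05, 2, 0], [0.1, 3, 0], [0.16, 3.9, 0], [0.16, 4.6, 0], [0.16, 5, 0], [0.16, 5.18, 0], [0.16, 5.18, 0]], "delta_rot": [[0, 0, 0], [0, 0.001, 0], [0, 0.002, -0.01], [0, 0.002, -0.014], [0, 0.002, -0.014], [0, 0.002, -0.014], [0, 0.002, -0.014], [0, 0.002, -0.014]]}}

```text
time_s: 16.9
tool_pos: [0.5459, -0.2362, 0.2436]
orientation: [[1.0, 0.026, 0.001], [0.026, -1.0, 0.001], [0.001, -0.0, -1.0]]
force: [0.2, 0.8, 0.8]
grip_width: 0.479
gripper_force: 0.0
```

Run:
```python
from h import *
go([.545,-.239,.051],1.5)
s=cam('side');t=cam('top');o=np.zeros((560,800,3),np.uint8)
o[:,:400]=cv2.resize(s['color'][120:230,240:330],(400,560));o[:,400:]=cv2.resize(t['color'][165:270,325:400],(400,560))
cv2.imwrite('pics/e.png',o[:,:,::-1])
for z in(.066,.016):print(z,proj(s,[.545,-.239,z]),proj(t,[.545,-.239,z]))
```

```text
t 16.9 p [ 0.5459 -0.2362  0.2436] travel [-0.032  0.071  4.815] rot [-0.0005 -0.0015 -0.0002] F [0.2 0.8 0.8] w 44.0 gf 0.0
0.066 [284.50708915 189.32974518] [356.90387262 219.26384669]
0.016 [284.0895851  202.26629832] [354.58063186 222.32688237]
```

View pics/e.png

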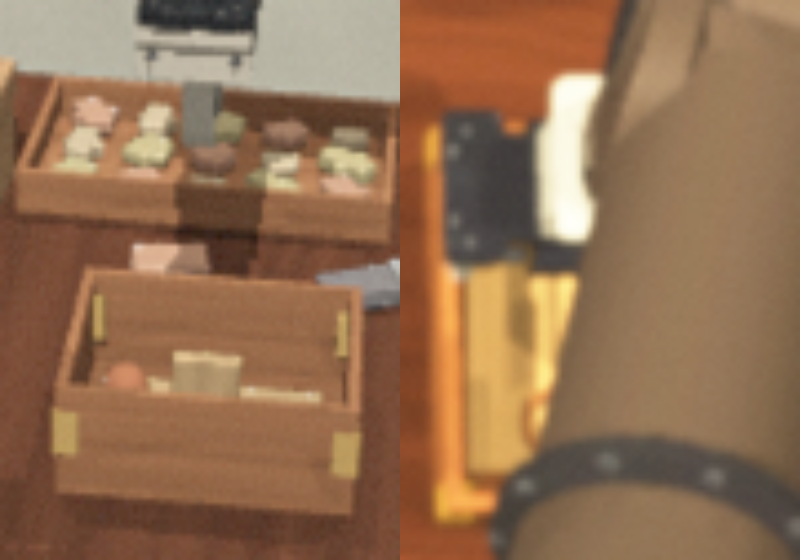

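The side crop shows the handle's top centred at about (287,189) and the finger at column 285.5. The grip will sit about 6 mm towards the ball, near the loaded tray's centre of mass. Descending.

Call:
{"name": "step_arm", "arguments": {"travel": [[0, 0.07, 0.3], [-0.02, 0.07, 0.8], [-0.02, 0.07, 1.5], [-0.02, 0.07, 2.2], [-0.02, 0.07, 2.8], [-0.02, 0.07, 3.3], [-0.02, 0.07, 3.6], [-0.02, 0.07, 3.8]], "delta_rot": [[0, 0, 0], [0, 0, 0], [0, 0, 0], [0, 0, 0], [0, 0, 0], [0, 0, 0], [0, 0, 0], [0, 0, 0]]}}

```text
time_s: 18.0
tool_pos: [0.5455, -0.2392, 0.0912]
orientation: [[1.0, 0.026, 0.002], [0.026, -1.0, 0.0], [0.002, -0.0, -1.0]]
force: [-0.2, 0.1, 0.6]
grip_width: 0.481
gripper_force: 0.0
```

Run:
```python
from h import *
go([.545,-.239,.051],1.5)
```

```text
t 18.0 p [ 0.5455 -0.2392  0.0912] travel [-0.015 -0.004  1.006] rot [-0.0002 -0.0016  0.    ] F [-0.2  0.1  0.6] w 44.2 gf 0.0
```

Call:
{"name": "step_arm", "arguments": {"travel": [[0, 0, 0.1], [0, 0, 0.25], [0, 0, 0.45], [0, 0, 0.65], [0, 0, 0.85], [0, 0, 0.95], [0, 0, 1], [0, 0, 1]], "delta_rot": [[0, 0, 0], [0, 0, 0], [0, 0, 0], [0, 0, 0], [0, 0, 0], [0, 0, 0], [0, 0, 0], [0, 0, 0]]}}

```text
time_s: 19.0
tool_pos: [0.5457, -0.2395, 0.0519]
orientation: [[1.0, 0.026, 0.002], [0.026, -1.0, 0.0], [0.002, 0.0, -1.0]]
force: [-0.1, 0.3, 0.1]
grip_width: 0.485
gripper_force: 0.0
```

Call:
{"name": "step_arm", "arguments": {"travel": [[0, 0, 0], [0, 0, 0], [0, 0, 0], [0, 0, 0], [0, 0, 0], [0, 0, 0], [0, 0, 0], [0, 0, 0]], "delta_rot": [[0, 0, 0], [0, 0, 0], [0, 0, 0], [0, 0, 0], [0, 0, 0], [0, 0, 0], [0, 0, 0], [0, 0, 0]], "claw": 5, "force": 8}}

```text
time_s: 20.0
tool_pos: [0.5458, -0.2393, 0.052]
orientation: [[1.0, 0.026, 0.002], [0.026, -1.0, 0.0], [0.002, -0.0, -1.0]]
force: [-1.1, 3.2, 3.0]
grip_width: 0.135
gripper_force: 8.0
```

Call:
{"name": "step_arm", "arguments": {"travel": [[0, 0, 0], [0, 0, 0], [0, 0, 0], [0, 0, 0], [0, 0, 0], [0, 0, 0], [0, 0, 0], [0, 0, 0]], "delta_rot": [[0, 0, 0], [0, 0, 0], [0, 0, 0], [0, 0, 0], [0, 0, 0], [0, 0, 0], [0, 0, 0], [0, 0, 0]], "force": 40}}

```text
time_s: 21.0
tool_pos: [0.5458, -0.2394, 0.052]
orientation: [[1.0, 0.026, 0.002], [0.026, -1.0, 0.0], [0.002, -0.0, -1.0]]
force: [-0.9, 2.3, 5.0]
grip_width: 0.129
gripper_force: 40.0
```

Run:
```python
from h import *
go([.545,-.239,.051],1.5)
```

```text
t 21.0 p [ 0.5458 -0.2394  0.052 ] travel [-0.019 -0.01   0.026] rot [-0.0001 -0.0022 -0.0004] F [-0.9  2.3  5. ] w 11.8 gf 39.974294900894165
```

The handle is gripped at 11.8 mm (expected 12). Gentle lift.

Call:
{"name": "step_arm", "arguments": {"travel": [[0, 0, -0.02], [0, 0, -0.08], [0, 0, -0.18], [0, 0, -0.33], [0, 0, -0.52], [0, 0, -0.74], [0, 0, -0.98], [0, 0, -1.23]], "delta_rot": [[0, 0, 0], [0, 0, 0], [0, 0, 0], [0, 0, 0], [0, 0, 0], [0, 0, 0], [0, 0, 0], [0, 0, 0]]}}

```text
time_s: 22.0
tool_pos: [0.5456, -0.2395, 0.1019]
orientation: [[1.0, 0.026, 0.002], [0.026, -1.0, -0.0], [0.002, 0.0, -1.0]]
force: [0.3, 0.1, -2.2]
grip_width: 0.129
gripper_force: 40.0
```

Call:
{"name": "step_arm", "arguments": {"travel": [[0, 0, -0.26], [0, 0, -0.53], [0, 0, -0.83], [0, 0, -1.13], [0, 0, -1.43], [0, 0, -1.7], [0, 0, -1.93], [0, 0, -2.12]], "delta_rot": [[0, 0, 0], [0, 0, 0], [0, 0, 0], [0, 0, 0], [0, 0, 0], [0, 0, 0], [0, 0, 0], [0, 0, 0]]}}

```text
time_s: 23.0
tool_pos: [0.5454, -0.2395, 0.1865]
orientation: [[1.0, 0.026, 0.002], [0.026, -1.0, -0.0], [0.002, 0.0, -1.0]]
force: [0.4, 0.0, -2.7]
grip_width: 0.126
gripper_force: 40.0
```

Call:
{"name": "step_arm", "arguments": {"travel": [[0, 0, -0.14], [0, 0, -0.26], [0, 0, -0.36], [0, 0, -0.44], [0, 0, -0.49], [0, 0, -0.51], [0, 0, -0.52], [0, 0, -0.52]], "delta_rot": [[0, 0, 0], [0, 0, 0], [0, 0, 0], [0, 0, 0], [0, 0, 0], [0, 0, 0], [0, 0, 0], [0, 0, 0]]}}

```text
time_s: 24.0
tool_pos: [0.5453, -0.2395, 0.2067]
orientation: [[1.0, 0.026, 0.002], [0.026, -1.0, 0.0], [0.002, 0.0, -1.0]]
force: [0.3, -0.6, -2.3]
grip_width: 0.131
gripper_force: 40.0
```

Run:
```python
from h import *
go([.600,-.0165,.207],2.5)
s=cam('side');t=cam('top');o=np.zeros((560,800,3),np.uint8)
o[:,:400]=cv2.resize(s['color'][95:230,240:336],(400,560));o[:,400:]=cv2.resize(t['color'][140:275,315:411],(400,560))
cv2.imwrite('pics/f.png',o[:,:,::-1])
```

```text
t 24.0 p [ 0.5453 -0.2395  0.2067] travel [ 1.509 -5.538 -0.006] rot [ 0.     -0.0019 -0.0179] F [ 0.3 -0.6 -2.3] w 12.1 gf 39.98020648956299
```

View pics/f.png

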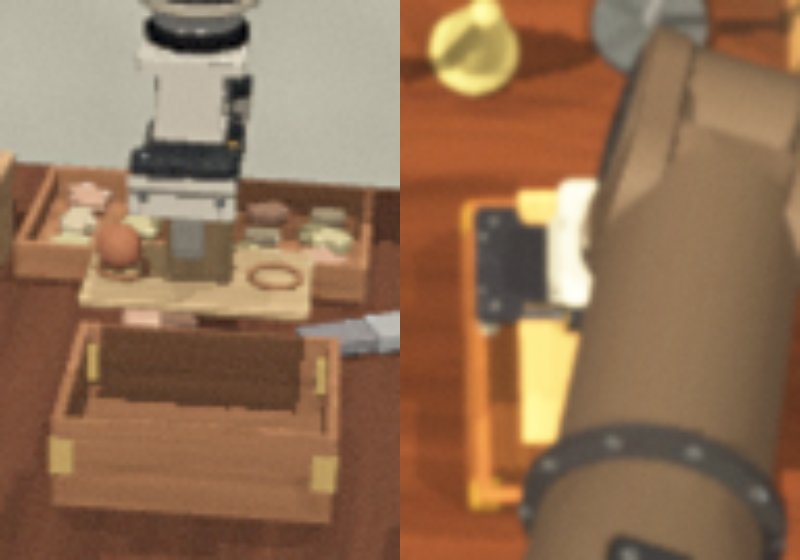

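The side crop shows the tray level and clear of the box, with the ball in its pocket at crop (118,243). I'll carry it over to the lens smoothly.

Call:
{"name": "step_arm", "arguments": {"travel": [[0.01, -0.03, 0], [0.03, -0.11, 0], [0.07, -0.24, 0], [0.11, -0.41, 0], [0.17, -0.62, 0], [0.24, -0.86, 0], [0.32, -1.14, 0], [0.4, -1.43, 0]], "delta_rot": [[0, 0, 0], [0, 0, -0.001], [0, 0, -0.002], [0, 0, -0.003], [0, 0, -0.004], [0, 0, -0.005], [0, 0, -0.006], [0, 0, -0.007]]}}

```text
time_s: 25.1
tool_pos: [0.5602, -0.1809, 0.2068]
orientation: [[0.999, 0.033, 0.002], [0.033, -0.999, 0.0], [0.002, -0.0, -1.0]]
force: [-0.3, 0.3, -1.5]
grip_width: 0.131
gripper_force: 40.0
```

Call:
{"name": "step_arm", "arguments": {"travel": [[0.09, -0.31, 0], [0.18, -0.64, 0], [0.27, -0.98, 0], [0.37, -1.33, 0], [0.47, -1.68, 0], [0.56, -2.02, 0], [0.66, -2.35, 0], [0.75, -2.67, 0]], "delta_rot": [[0, 0, -0.001], [0, 0, -0.002], [0, 0, -0.003], [0, 0, -0.004], [0, 0, -0.005], [0, 0, -0.006], [0, 0, -0.007], [0, 0, -0.008]]}}

```text
time_s: 26.1
tool_pos: [0.5866, -0.0733, 0.2068]
orientation: [[0.999, 0.041, 0.002], [0.041, -0.999, -0.0], [0.002, 0.0, -1.0]]
force: [-0.2, 0.1, -2.7]
grip_width: 0.127
gripper_force: 40.0
```

Call:
{"name": "step_arm", "arguments": {"travel": [[0.08, -0.29, 0], [0.16, -0.57, 0], [0.23, -0.81, 0], [0.29, -1.02, 0], [0.33, -1.19, 0], [0.37, -1.32, 0], [0.39, -1.4, 0], [0.4, -1.43, 0]], "delta_rot": [[0, 0, -0.001], [0, 0, -0.002], [0, 0, -0.003], [0, 0, -0.003], [0, 0, -0.003], [0, 0, -0.003], [0, 0, -0.003], [0, 0, -0.003]]}}

```text
time_s: 27.1
tool_pos: [0.6001, -0.0164, 0.2068]
orientation: [[0.999, 0.044, 0.002], [0.044, -0.999, -0.0], [0.002, 0.0, -1.0]]
force: [0.8, 0.1, -1.6]
grip_width: 0.132
gripper_force: 40.0
```

Run:
```python
from n import *
go([.6015,-.0168,.208],2.5)
s=cam('side');t=cam('top')
B=np.array([.653,-.0146,.19]);L=np.array([.753,-.0102,.19])
for c,n in((s,'side'),(t,'top')):
    hs=cv2.cvtColor(c['color'],cv2.COLOR_RGB2HSV);b=proj(c,B).round().astype(int);print(n,'pred ball',b,'hsv there',hs[b[1],b[0]],'pred lens',proj(c,L))
    x0,y0=b[0]-14,b[1]-14
    u=cv2.cvtColor(up(c['color'],x0,y0,x0+28,y0+28),cv2.COLOR_RGB2HSV)
    m=((u[:,:,0]<13)&(u[:,:,1]>100)&(u[:,:,2]>130)).astype(np.uint8)
    for bb in blobs(m,1500):print('  blob',bb[1][4]/64,np.array(bb[2])/F-.5+[x0,y0],bb[1][2:4]/F)
p=[cv2.resize(s['color'][110:250,160:270],(440,560)),cv2.resize(t['color'][115:255,245:335],(360,560))]
cv2.imwrite('pics/g.png',np.hstack(p)[:,:,::-1])
```

```text
t 27.1 p [ 0.6001 -0.0164  0.2068] travel [ 0.035  0.013 -0.029] rot [ 0.0002 -0.002   0.    ] F [ 0.8  0.1 -1.6] w 12.1 gf 39.98026371002197
side pred ball [237 187] hsv there [ 11 134 190] pred lens [200.53163862 184.42967753]
  blob 121.90625 [235.47756985 186.19275506] [20.125 16.375]
top pred ball [282 171] hsv there [ 16 104 160] pred lens [281.84090649 136.36074825]
```

View pics/g.png

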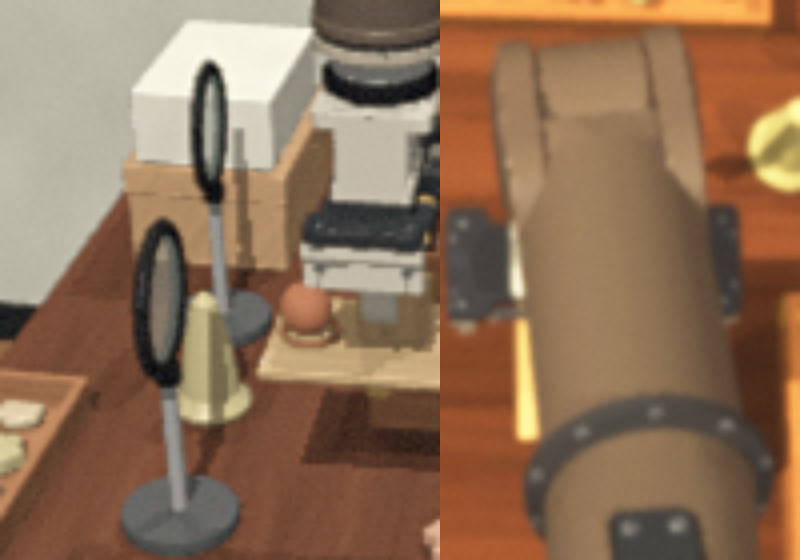

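The side crop shows the ball at about (236.5,187) and the lens centre at about (200,185.5). That is roughly 36 px, or 10 cm, at the same height, with the tray level. I'll check the lid on the mat numerically and confirm the arm has settled.

Run:
```python
from n import *
t=cam('top');s=cam('side')
u=cv2.cvtColor(up(t['color'],150,175,245,280),cv2.COLOR_RGB2HSV)
k=np.ones((20,20))
al=cv2.morphologyEx((u[:,:,2]>190).astype(np.uint8),cv2.MORPH_OPEN,k)
lid=cv2.morphologyEx(((u[:,:,2]>190)&(u[:,:,1]>145)&(u[:,:,0]<19)).astype(np.uint8),cv2.MORPH_OPEN,k)
print('all',cv2.minAreaRect(W(t,cont(al,150,175),.004)));print('lid',cv2.minAreaRect(W(t,cont(lid,150,175),.018)))
for X in([.653,-.0146,.19],[.6513,-.0145,.1888]):print('pred ball',proj(s,X))
g=cv2.resize(s['color'][174:200,222:252],None,fx=F,fy=F,interpolation=cv2.INTER_CUBIC)
h=cv2.cvtColor(g,cv2.COLOR_RGB2HSV);m=((h[:,:,0]<12)&(h[:,:,1]>125)).astype(np.uint8);m=cv2.morphologyEx(m,cv2.MORPH_OPEN,np.ones((35,35)))
for b in blobs(m,1000):print('ball',b[2]/F-.5+[222,174],b[1][2:4]/F)
go([.6015,-.0168,.208],2.5);print(np.abs(ctrl.read_state()['joint_vel']).max())
```

```text
all ((0.521405816078186, 0.2468140423297882), (0.18409347534179688, 0.23605163395404816), 87.05170440673828)
lid ((0.5247897505760193, 0.24448007345199585), (0.1812899112701416, 0.2230037897825241), 86.8565444946289)
pred ball [236.55538203 186.6099122 ]
pred ball [237.17331425 187.06313213]
ball [235.0879973  185.51893684] [13.5  14.25]
t 27.3 p [ 0.6    -0.0167  0.2068] travel [ 0.037  0.004 -0.029] rot [ 0.0003 -0.002  -0.0003] F [-0.4 -0.7 -2.3] w 11.7 gf 39.980154633522034
0.08556530017320639
```

```bash
python3 -c "
from plant import ctrl
print(ctrl.sign_off())"
```

```text
the job is handed in; nothing more can be done
None
```

The job is handed in at about 27 s: the lid lies flat, knob up, within about 4 mm of the mat's centre, and the tray is held still and level with the ball in its pocket, about 10 cm in front of the lens and level with its middle to within a few mm.

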